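# Block the beam, then press the knob onto the laser supply's D-shaft

## Robot

A 7-joint arm with a two-finger parallel gripper is mounted at the origin on the work surface. World frame = base frame: x ahead of the robot, y to its left, z up, the work surface at z = 0. Lengths are in mm, angles in rad, forces in N, time in s.
With the tool pointing down it reaches from about 425 to 875 mm from the base axis. Payload 8.4 kg.
Tool frame: the origin (TCP) lies midway between the tips of the shut fingers; the grasp point (between the pads) lies 19 mm behind it (bot.grip_depth is the x of the grasp point in the tool frame, in mm); x points along the fingers, y is the direction in which the jaws open and shut, and the axes are right-handed (so a half turn about x gives the same grasp; the last joint's range is limited). The gripper opens to 87 mm and grips with 3 to 60 N. Pads are 19 mm wide; open, the fingers measure 117 mm over their backs; the gripper's body (75 mm by 190 mm) begins 51 mm behind the grasp point.
Start: joints at [1.175, 0.333, 0.04, 1.465, -0.013, 1.343, -0.059], TCP at [190.078, -621.558, 222.546] pointing down, gripper open.
Joint ranges: [-2.58, 2.58], [-0.38, 2.09], [-1.3, 1.39], [0.25, 2.4], [-1.5, 4.64], [0.08, 2.09], [-2.65, 2.65]. Speed limits (rad/s): [2.22, 2.22, 2.79, 2.79, 3.14, 3.14, 3.14].

## Interface

Orientations are given as a unit quaternion [x, y, z, w].
In Python, from cell import bot gives the robot as it stands. The module is installed in compiled form; this text tells all that it offers. Calls block until the motion is done:
- bot.move_to(position, orientation): joint-space move of the TCP to a pose.
- bot.move_straight(position, vel=150, frame=None, threshold=None): straight line of the TCP; frame=None keeps the orientation; vel is the mean speed in mm/s. With threshold (N) it stops when the force on the tool has changed by that much, and returns True; else False.
- bot.move_joints(angles): joint-space move.
- bot.ungrasp() and bot.clamp(f_grip=None): open the fingers fully, or close them until they stop; f_grip is the grip in N (None keeps the last).
- bot.hold(seconds).
- bot.inverse_kinematics(position, orientation): joint angles nearest the present ones, or None.
- bot.observe(): the state.
- bot.grab_frame(name): name is "scene" or "side" or "wrist"; returns the picture (480x640x3 uint8, red, green, blue); there is no depth.
- bot.camera_info(name): a dict with "fov_y" (degrees; the focal length in pixels is half the picture's height over the tangent of half this angle, whatever the lens; pixels are square), "cx", "cy" (the principal point, pixels), "position" and "attitude" of the camera in the world. Camera axes: x right, y down, z forward; pixel columns grow to the right and rows downward; lengths in mm; the calibration is good to about 2 mm. The wrist camera is an equidistant fisheye: a pixel r from the principal point sees the ray r / f radians off the axis. A picture is of the moment at which its call begins: read the wrist's pose just before it. camera_info takes no time and is no camera call; for the wrist camera it gives the pose at the moment of the call.
A pose or a line that the arm cannot do raises bot.MotionError and nothing moves.
- bot.hand_in(): hands the job in, once; it reports no verdict.
The state is a dict: "clock": time; "joint_positions": joint angles; "qd": joint speeds; "joint_torque": joint torques, N m; "tcp_pos": TCP position; "ee_rot": TCP orientation; "contact_force": force on the tool from outside, world axes, zero at the start; "moment": the same for the moment, N m; "width": opening from 0.0 (shut) to 1.0 (fully open).
Only numpy, scipy, OpenCV 4.12 (cv2) and the standard library are available. Lean on these libraries where they do the work, as an engineer would, in place of code of your own. Each camera call takes 0.05 s, during which the arm holds its last target.

## Task

The control knob has come off the supply of our live laser: first block the beam by standing the red beam block upright on a thin edge on the bench, square across the beam just in front of the laser's aperture, and let go of it. Then fit the ivory pointer knob on the supply's bare D-shaft, flat to flat so that the shaft is not turned from its setting, and push it fully home against the spring washer. Finish still gripping the knob and pressing it home so that I can tighten its set screw; do not bump the laser head or its lens mount, and leave everything else where it lies.

Things in the scene. Friction and masses are not known exactly. Their poses are not given: they have to be found in the camera images.
- block_center (a point): Beam block: a loose square red anodised plate, 60 x 60 x 16 mm, 0.16 kg, both faces with a black 44 mm square. This point is its centre. z axis = normal of its faces; x and y run parallel to its edges. It starts lying flat on the bench (centre 8 mm up); stood on any thin edge its centre is 30 mm up.
- block: The same beam block; its origin is the centre of the face that is underneath at the start, 8 mm from its centre.
- aperture (a point): The laser's beam exit: centre of the bright ring with red middle on the front of the fixed silver-grey laser head (60 mm wide, 82 high, 192 long), 36 mm above the bench. The head lies on this point's +x side; the beam leaves level along its -x axis to the black square lens mount (80 mm wide, 76 high), 0.23 m away. The bench between them is free.
- laser: Laser head together with the lens mount in its beam, bolted to the bench; origin on the bench right below the aperture, axes as the aperture's. A green lamp glows on the head's top near its front end. Not to be bumped.
- knob_center (a point): Ivory pointer knob, loose, 60 g, 36 mm high, standing bore down. Point on its axis half-way up (18 mm above the underside), z up. Lower 18 mm: round body, 46 mm across at the foot. Above it (18 to 36 mm) a bar grip, 40 mm long along x, 14 mm wide along y, to be pinched across the 14 mm. A black pointer line runs along the bar's top to its +x end.
- knob: The same knob; origin at the centre of its underside, x towards the pointer. The D-bore opens in the underside: 16 mm deep, 13.2 mm across, its flat on the pointer's side (+x), 4.1 mm off the axis; mouth flared by 2 mm over 3.5 mm of depth.
- shaft: Brass D-shaft, 12 mm thick, standing 20 mm up out of the top panel of the fixed aluminium supply case (190 x 170 mm, panel 72 mm above the bench), amid a white dial disc. Origin on its axis at the panel, z up, x = the way its flat faces (flat 3.5 mm off the axis). It turns stiffly (0.08 N m). The knob fits only with its x along the shaft's x (play 0.12 rad).
- shaft_tip (a point): Centre of the shaft's end, 20 mm above the panel (92 mm above the bench), tapered by 1.5 mm over its last 2.6 mm; bore clearance 0.6 mm all round. Fully home, this end meets the floor of the knob's bore: the knob's underside is then 4 mm and knob_center 22 mm above the panel.
- washer (a joint): Travel (m, 0 to 0.006, grows as pressed down) of the steel spring washer round the shaft's foot, 30 mm across, top 8 mm above the panel at 0. The knob's underside meets it 4 mm before home; it pushes back 3 N at first and 7 N at home (0.004), and lifts the knob again if that is let go.
- shaft_key (a point): A point level with the shaft's end, 20 mm out from its axis on the side that its flat faces; it turns with the shaft. The flat is painted red.
- tape_mid (a point): Roll of blue tape lying flat, 86 mm across, 24 mm high; centre. Leave it.
- driver_grip (a point): Screwdriver with yellow handle, 140 mm long, lying; point in its handle. Leave it.
- spare_post_mid (a point): Standing steel optics post, 75 mm high, foot 25 mm across; half-way up. Leave it.
- lens_case_mid (a point): Pale blue-grey round lens case, 48 mm across, 16 mm high; centre. Leave it.
- hex_key_mid (a point): Steel L-shaped hex key, 75 x 24 mm, 5 mm thick, lying; middle of the long leg. Leave it.
- lens_ring_mid (a point): Grey lens ring, 51 mm across, 10 mm high, lying; centre. Leave it.
- small_knob_mid (a point): Small round blue-grey knob, 26 mm across, 16 mm high, not the one for this shaft; centre. Leave it.
Things that resemble listed ones, but are neither listed nor needed, are in the scene too. Of the things that look like the block, the middle-sized one is meant. What is shaped like the knob but blue is not meant.

How it is judged (in metres and radians):
On the way, in this order (a step that is already met when the one before it is completed fails the run):
1. the beam block stands on a thin edge across the beam in front of the aperture, let go and at rest (height (world z) of block_center between 0.027 and 0.033 m and angle between block_center's own z axis and vertical between 1.5008 and 1.6408 rad and x of block_center in the frame of aperture between -0.12 and -0.01 m and y of block_center in the frame of aperture between -0.018 and 0.018 m and angle between the z axis of block_center and the x axis of aperture, either way round below 0.35 rad and contact force between the fingers and block below 0.05 N and linear speed of block below 0.02 m/s), for 0.3 s.
2. the knob is fully home on the D-shaft, gripped and pressed (all of step 1 and z of knob_center in the frame of shaft between 0.0195 and 0.0235 m and horizontal distance between knob_center and shaft below 0.002 m and angle between knob_center's own z axis and vertical below 0.08 rad and angle between the x axis of knob_center and the x axis of shaft, either way round below 0.25 rad and value of joint washer above 0.002 m and contact force between the fingers and knob above 2 N and linear speed of knob below 0.02 m/s), for 0.3 s.
At the end, for the whole second after the job is handed in: Block alone on a thin edge, upright within 4 deg, centre within 18 mm of the beam line and 10 to 120 mm before the aperture, square within 20 deg; knob on the D-shaft, axis within 2 mm, at most 1.5 mm short of home, still gripped (over 2 N) (all of step 2); the arm keeps its last pose, push and grip.
It fails at once if the laser head or its lens mount is bumped (more than 3 N) (contact force between laser and anything else above 3 N).
It fails at once if the shaft is turned from its setting by more than about 14 degrees (distance of shaft_key from where it was at the start of the episode above 0.005 m).
It fails at once if another thing on the bench is moved by more than 20 mm (distance of any of tape_mid, driver_grip, spare_post_mid, lens_case_mid, hex_key_mid, lens_ring_mid, small_knob_mid from where it was at the start of the episode above 0.02 m).
It also fails if it takes over 58 s, if anything falls off the work surface, if the arm or the gripper's body presses on something with over 40 N, if the wrist force passes 120 N, or if a joint passes its speed limit or range.

## Working session

There is one attempt and no reset: what is moved stays moved. The work goes in short steps, each a Python script; the robot and the scene stay as the last script left them, time stands still between calls to the robot, and variables do not carry over. Pictures are saved under pics/ and viewed, and the job is handed in when it is done.

```bash
mkdir -p pics
python3 - <<'E'
from cell import bot
import cv2
for n in ["scene","side","wrist"]:
    print(n,bot.camera_info(n))
    f=bot.grab_frame(n); cv2.imwrite(f"pics/{n}0.png",f[:,:,::-1])
o=bot.observe();print(o)
E
```

```text
scene {'fov_y': 49.52723331782728, 'cx': 328.2922047086153, 'cy': 245.63027430061112, 'position': array([1089.97860339, -306.54015757,  814.82173524]), 'attitude': array([ 0.82171259,  0.45501139, -0.17310975, -0.29628715])}
side {'fov_y': 57.339269255047526, 'cx': 323.23893657565594, 'cy': 247.70766198364078, 'position': array([ 358.62438227, -762.40157341,  654.71425612]), 'attitude': array([ 0.87645677, -0.11050133,  0.06715998, -0.46379147])}
wrist {'fov_y': 65.70646984690485, 'cx': 320.9025068782881, 'cy': 239.07325094723657, 'position': array([ 253.79728848, -601.28311622,  384.35270851]), 'attitude': array([ 0.79779468, -0.590036  , -0.07432223,  0.0992843 ])}
{'clock': 0.15, 'joint_positions': array([ 1.17483427,  0.33377657,  0.03988536,  1.46609078, -0.01340324,
        1.34333256, -0.05849108]), 'qd': array([ 1.99282525e-03, -1.41565400e-03, -1.59369391e-03, -2.85790567e-03,
        9.39990384e-05, -8.26493956e-04, -1.02845063e-04]), 'joint_torque': array([ 3.30669594e-03, -6.56845737e+01,  1.33752599e+00, -4.04108977e+01,
       -5.95370075e-02,  4.17563575e-02,  1.17255649e-04]), 'tcp_pos': array([ 189.93383337, -621.2219141 ,  221.83460274]), 'ee_rot': array([-0.69923681, -0.10499381,  0.6994385 , -0.10406712]), 'contact_force': array([0.04003212, 0.00857582, 0.55776341]), 'moment': array([ 0.05253578, -0.00097308, -0.00273117]), 'width': 1.0014991117169292}
```

View pics/scene0.png

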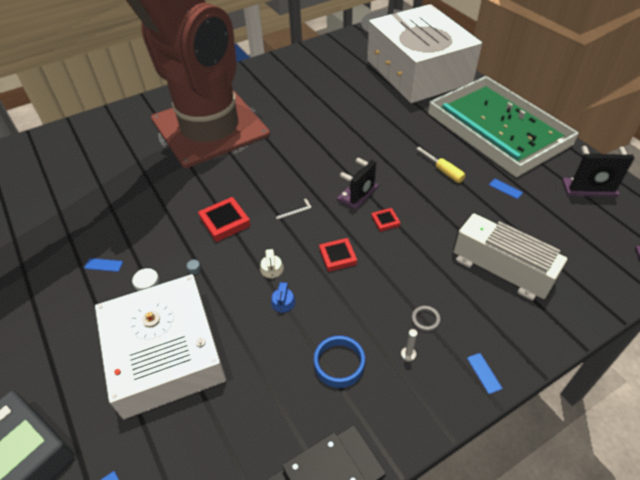

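View pics/side0.png

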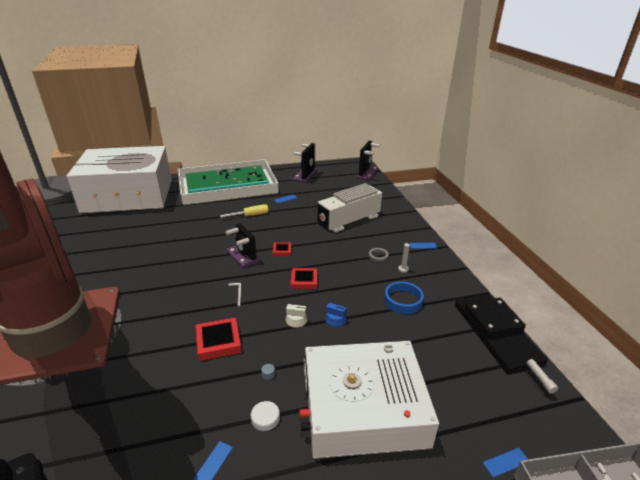

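View pics/wrist0.png

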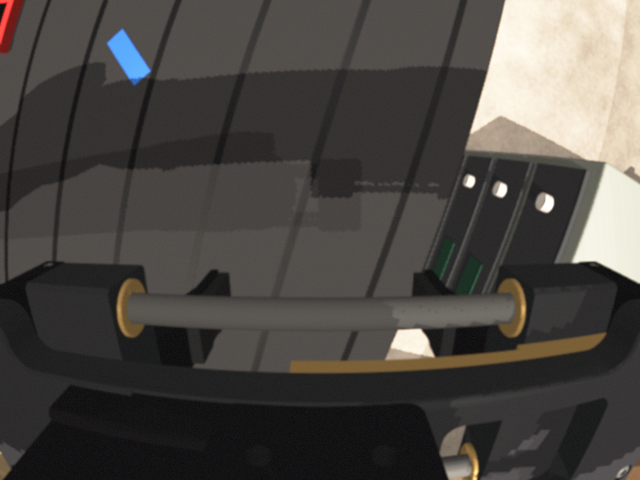

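```bash
cat > h.py <<'E'
from cell import bot
import numpy as np, cv2
from scipy.spatial.transform import Rotation as R
def cam(n,ci=None):
    ci=ci or bot.camera_info(n)
    return dict(f=240/np.tan(np.radians(ci['fov_y'])/2),c=np.array([ci['cx'],ci['cy']]),p=np.array(ci['position']),R=R.from_quat(ci['attitude']).as_matrix(),fe=n=='wrist')
def ray(c,uv):
    d=(np.asarray(uv,float)-c['c'])/c['f']
    if c['fe']:
        r=np.linalg.norm(d); v=np.array([*(d/r*np.sin(r)) ,np.cos(r)]) if r>1e-9 else np.array([0,0,1.])
    else: v=np.array([*d,1.])
    v=c['R']@v; return v/np.linalg.norm(v)
def onplane(c,uv,z):
    v=ray(c,uv); return c['p']+v*(z-c['p'][2])/v[2]
def proj(c,P):
    q=c['R'].T@(np.asarray(P,float)-c['p'])
    if c['fe']:
        r=np.linalg.norm(q[:2]); t=np.arctan2(r,q[2]); return c['c']+c['f']*t*q[:2]/max(r,1e-9)
    return c['c']+c['f']*q[:2]/q[2]
def tri(cs,uvs):
    A=np.zeros((3,3));b=np.zeros(3)
    for c,u in zip(cs,uvs):
        v=ray(c,u);M=np.eye(3)-np.outer(v,v);A+=M;b+=M@c['p']
    P=np.linalg.solve(A,b)
    return P,[np.linalg.norm((np.eye(3)-np.outer(ray(c,u),ray(c,u)))@(P-c['p'])) for c,u in zip(cs,uvs)]
def crop(img,x0,y0,x1,y1,k,name):
    cv2.imwrite('pics/'+name,cv2.resize(img[y0:y1,x0:x1],None,fx=k,fy=k,interpolation=cv2.INTER_CUBIC))
E
python3 - <<'E'
from h import *
S=cam('scene');D=cam('side')
for n,a,b in [('block',(338,254),(305,278)),('big',(224,218),(218,338)),('small',(386,219),(282,248)),('knob',(271,268),(296,316)),('shaft',(151,315),(352,378)),('lamp',(481,229),(327,200)),('mount?',(363,183),(245,243)),('tape',(340,362),(404,297)),('post',(410,345),(405,258)),('base',(204,120),(40,310))]:
    print(n,np.round(tri([S,D],[a,b])[0]),np.round(tri([S,D],[a,b])[1],1))
s=cv2.imread('pics/scene0.png');d=cv2.imread('pics/side0.png')
crop(s,80,260,240,380,5,'s_sup.png');crop(d,290,330,450,450,5,'d_sup.png')
crop(s,250,200,410,320,5,'s_blk.png');crop(d,215,170,395,305,4,'d_las.png')
crop(s,440,200,580,305,5,'s_las.png');crop(d,260,240,380,330,6,'d_blk.png')
E
```

```text
block [537.  44.   9.] [1.4 1.4]
big [ 325. -107.   12.] [0.7 0.7]
small [507. 183.   7.] [0. 0.]
knob [491. -82.   7.] [2.5 2.5]
shaft [ 531. -321.   83.] [1.9 1.9]
lamp [663. 293.  66.] [7.3 7.3]
mount? [414. 187.  35.] [0.1 0.1]
tape [738. -79.  10.] [0.2 0.2]
post [785.  30.  35.] [0.4 0.4]
base [ 5. -9. 49.] [18.4 18.4]
```

```bash
python3 -c "
import cv2,numpy as np
"
```

```text
(no output)
```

View pics/s_sup.png

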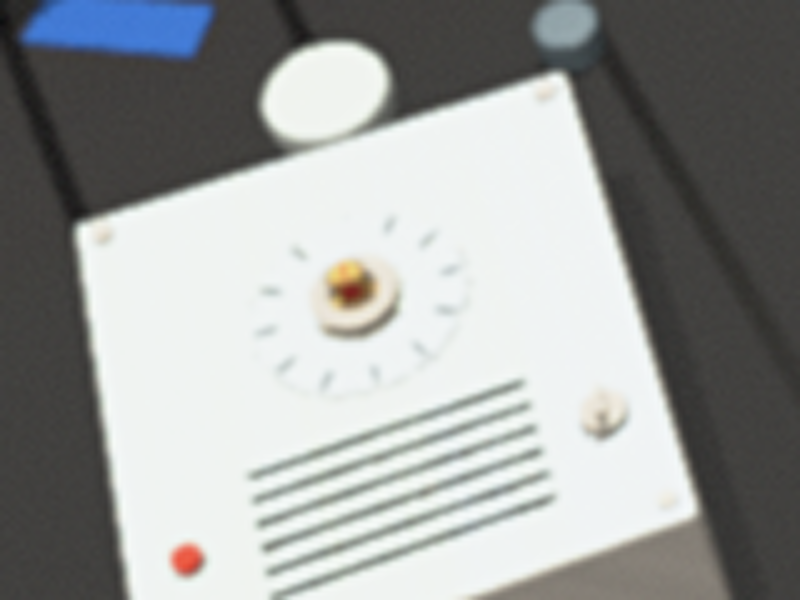

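View pics/d_sup.png

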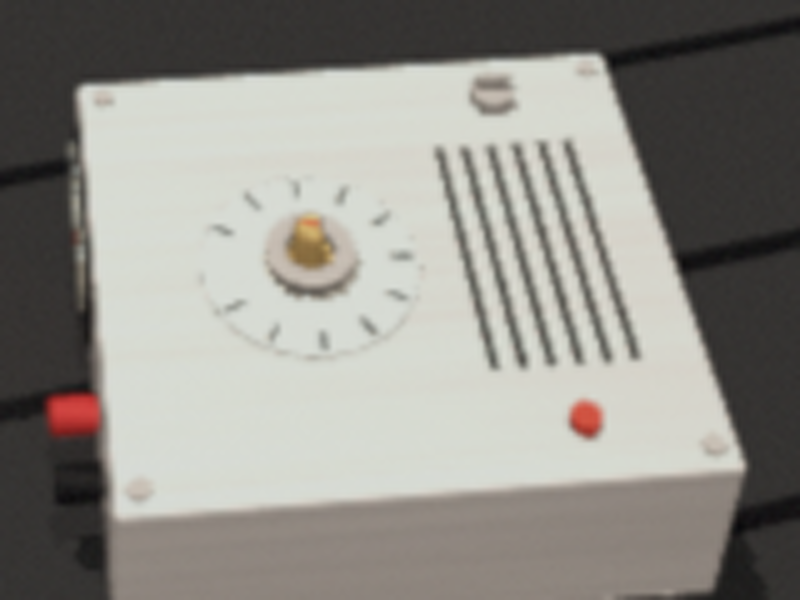

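View pics/s_blk.png

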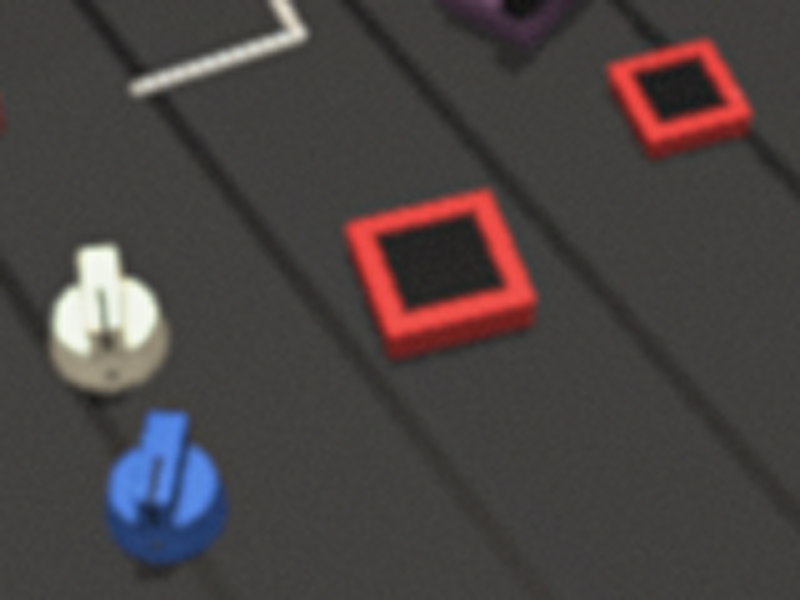

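View pics/d_las.png

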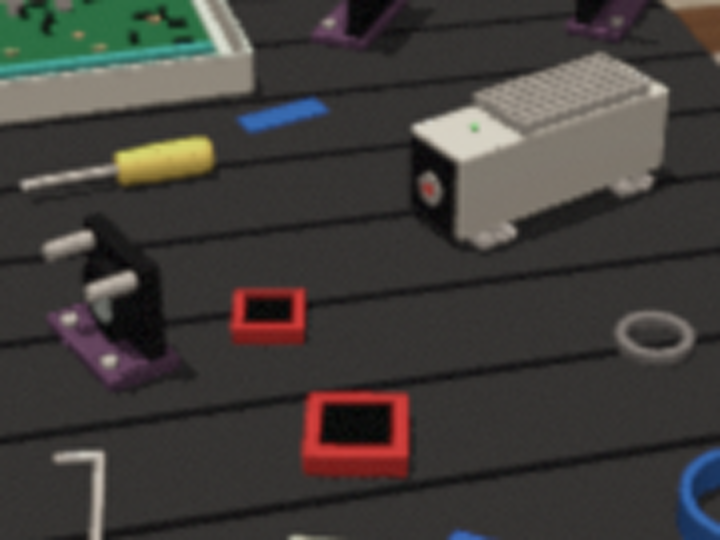

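View pics/s_las.png

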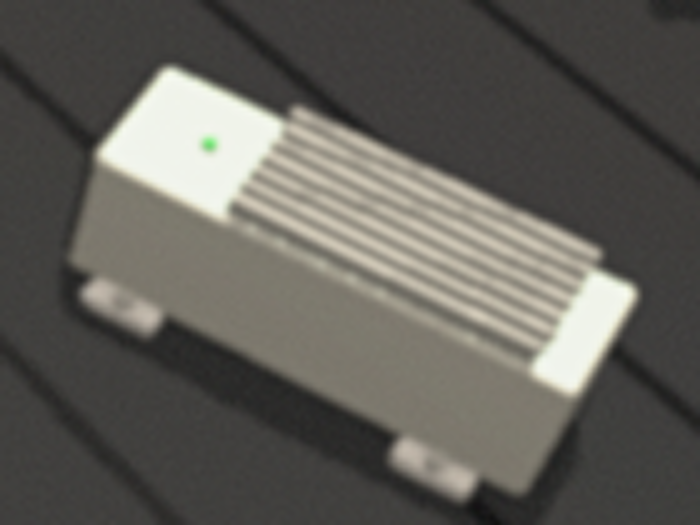

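View pics/d_blk.png

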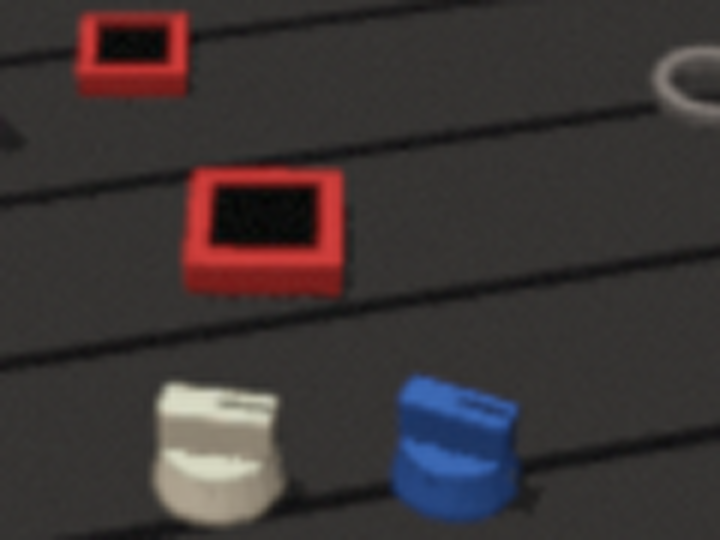

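Run:
```python
from h import *
S=cam('scene');D=cam('side')
u=lambda k,x0,y0,p:((p[0]+.5)/k-.5+x0,(p[1]+.5)/k-.5+y0)
def show(n,c,k,x0,y0,ps,z):
    print(n,[np.round(onplane(c,u(k,x0,y0,p),z)[:2],1).tolist() for p in ps])
show('blkS',S,5,250,200,[(346,222),(490,190),(537,297),(390,337)],16)
show('blkD',D,6,260,240,[(194,168),(343,170),(343,268),(184,264)],16)
show('lasS frontpair,back',S,5,440,200,[(168,66),(97,152),(577,395),(637,293)],82)
show('lasD',D,4,215,170,[(413,130),(457,160),(667,90),(605,55)],82)
show('apD',D,4,215,170,[(430,188)],36)
show('lampS',S,5,440,200,[(208,145)],82);show('lampD',D,4,215,170,[(475,128)],82)
show('knobS top',S,5,250,200,[(80,247),(115,247),(123,343),(90,343)],36)
show('knobD top',D,6,260,240,[(168,384),(277,395),(277,412),(158,405)],36)
show('shaftS',S,5,80,260,[(349,268)],92);show('shaftD',D,5,290,330,[(310,222)],92)
show('dialS',S,5,80,260,[(362,306)],72);show('dialD',D,5,290,330,[(311,268)],72)
show('mount D base',D,4,215,170,[(50,320),(115,385),(178,358)],6)
show('mount top D',D,4,215,170,[(95,215),(160,265)],76)
```

```text
blkS [[497.1, 23.8], [513.9, 82.0], [570.4, 67.2], [556.4, 8.0]]
blkD [[513.5, 81.3], [571.7, 65.8], [556.3, 4.7], [497.4, 21.6]]
lasS frontpair,back [[638.7, 289.5], [658.1, 236.9], [833.6, 301.8], [813.2, 354.3]]
lasD [[626.4, 272.0], [644.6, 224.4], [819.0, 289.0], [794.6, 353.3]]
apD [[638.4, 269.3]]
lampS [[677.7, 274.4]]
lampD [[668.7, 265.1]]
knobS top [[467.1, -78.8], [474.4, -67.2], [518.0, -86.8], [511.3, -97.3]]
knobD top [[474.5, -67.6], [510.4, -82.4], [508.4, -91.0], [469.0, -77.5]]
shaftS [[531.7, -320.5]]
shaftD [[531.3, -321.9]]
dialS [[533.1, -322.3]]
dialD [[532.0, -324.2]]
mount D base [[367.8, 210.9], [400.9, 129.8], [442.5, 149.1]]
mount top D [[404.0, 218.7], [436.4, 150.2]]
```

Run:
```python
from h import *
S=cam('scene');D=cam('side')
s=lambda p:((p[0]+.5)/5-.5+440,(p[1]+.5)/5-.5+200)
d=lambda p:((p[0]+.5)/4-.5+215,(p[1]+.5)/4-.5+170)
for n,a,b in [('lamp',(208,145),(475,128)),('fr',(97,152),(457,160)),('fl',(168,66),(413,130)),('fr_low',(72,265),(457,238)),('back r',(577,395),(667,90)) ]:
    P,r=tri([S,D],[s(a),d(b)]);print(n,np.round(P,1),np.round(r,1))
```

```text
lamp [673.2 280.8  73.5] [0.3 0.3]
fr [650.8 246.1  69.5] [0.1 0.1]
fl [632.2 298.3  69.1] [1.6 1.6]
fr_low [653.1 246.2   5.6] [1.1 1.1]
back r [829.2 312.3  69.3] [0. 0.]
```

```bash
cat >> h.py <<'E'
def orient(yaw,tilt,s=1):
    """tool x points down, tilted by tilt (rad) towards horizontal heading yaw; tool y = s*(heading+90deg)"""
    h=np.array([np.cos(yaw),np.sin(yaw),0]);k=np.array([-h[1],h[0],0])
    x=np.sin(tilt)*h-np.cos(tilt)*np.array([0,0,1]);y=s*k;z=np.cross(x,y)
    return R.from_matrix(np.stack([x,y,z],1)).as_quat()
BC=np.array([534.6,44.3,8.]);BY=np.radians(-15.3)
AP=np.array([640.,271.,36.]);AY=np.radians(20.3)
AX=np.array([np.cos(AY),np.sin(AY),0])
E
python3 - <<'E'
from h import *
print(R.from_quat(bot.observe()['ee_rot']).as_matrix().round(2))
for s in (1,-1):
  for a in (30,35,40,45):
    a=np.radians(a)
    q=orient(BY,-a,s); q2=orient(AY,np.pi/2-a,s)
    r=[]
    for P,qq in [(BC,q),(BC+[0,0,120],q),(AP-65*AX+[0,0,-6],q2),(AP-65*AX+[0,0,150],q2),(np.array([491,-82,20]),orient(np.radians(-25),0,s)),(np.array([491,-82,20]),orient(np.radians(-25+180),0,s)),(np.array([531,-321,95]),orient(np.radians(-70),0,s)),(np.array([531,-321,95]),orient(np.radians(110),0,s))]:
        j=bot.inverse_kinematics(P,qq); r.append(None if j is None else np.round(j,2).tolist())
    print(s,np.degrees(a),*r,sep='\n  ')
E
```

```text
[[-0.    0.29 -0.96]
 [ 0.   -0.96 -0.29]
 [-1.   -0.    0.  ]]
1
  29.999999999999996
  [0.39, 0.79, -0.66, 1.49, 0.22, 1.48, 1.01]
  [0.42, 0.67, -0.72, 1.42, 0.16, 1.66, 1.0]
  None
  None
  [0.65, 0.31, -0.64, 2.01, 0.23, 0.89, 1.02]
  [0.49, 0.28, -0.46, 2.02, 0.16, 0.88, -2.06]
  [0.81, 0.4, -0.42, 1.67, 0.18, 1.11, 0.69]
  [0.5, 0.37, -0.04, 1.69, 0.02, 1.09, -2.33]
1
  35.0
  [0.38, 0.86, -0.66, 1.41, 0.2, 1.57, 1.02]
  [0.4, 0.73, -0.71, 1.35, 0.14, 1.75, 1.0]
  None
  None
  [0.65, 0.31, -0.64, 2.01, 0.23, 0.89, 1.02]
  [0.49, 0.28, -0.46, 2.02, 0.16, 0.88, -2.06]
  [0.81, 0.4, -0.42, 1.67, 0.18, 1.11, 0.69]
  [0.5, 0.37, -0.04, 1.69, 0.02, 1.09, -2.33]
1
  40.0
  [0.37, 0.92, -0.65, 1.34, 0.19, 1.66, 1.02]
  [0.39, 0.8, -0.7, 1.28, 0.13, 1.83, 1.0]
  None
  [0.02, -0.1, -0.56, 2.32, 1.12, 0.12, 0.29]
  [0.65, 0.31, -0.64, 2.01, 0.23, 0.89, 1.02]
  [0.49, 0.28, -0.46, 2.02, 0.16, 0.88, -2.06]
  [0.81, 0.4, -0.42, 1.67, 0.18, 1.11, 0.69]
  [0.5, 0.37, -0.04, 1.69, 0.02, 1.09, -2.33]
1
  45.0
  [0.35, 0.99, -0.65, 1.26, 0.17, 1.75, 1.02]
  [0.37, 0.86, -0.69, 1.22, 0.11, 1.9,
[... 919 characters left out ...]
86, -0.42, 1.35, 0.05, 1.64, -2.01]
  [0.24, 0.73, -0.44, 1.29, 0.0, 1.81, -2.03]
  None
  [0.85, -0.21, -1.28, 2.29, -1.13, 0.09, -0.65]
  [0.49, 0.28, -0.46, 2.02, 0.16, 0.88, -2.06]
  [0.65, 0.31, -0.64, 2.01, 0.23, 0.89, 1.02]
  [0.5, 0.37, -0.04, 1.69, 0.02, 1.09, -2.33]
  [0.81, 0.4, -0.42, 1.67, 0.18, 1.11, 0.69]
-1
  45.0
  [0.22, 0.92, -0.4, 1.27, 0.02, 1.73, -2.0]
  [0.22, 0.79, -0.42, 1.23, -0.03, 1.89, -2.03]
  [-0.06, 0.26, -0.53, 2.36, 2.32, 0.33, 2.31]
  [0.88, -0.2, -1.3, 2.23, -0.46, 0.2, -1.3]
  [0.49, 0.28, -0.46, 2.02, 0.16, 0.88, -2.06]
  [0.65, 0.31, -0.64, 2.01, 0.23, 0.89, 1.02]
  [0.5, 0.37, -0.04, 1.69, 0.02, 1.09, -2.33]
  [0.81, 0.4, -0.42, 1.67, 0.18, 1.11, 0.69]
```

Run:
```python
from h import *
for s in (-1,1):
  for a in (45,48,50,52,55,58):
    a=np.radians(a)
    j0=[bot.inverse_kinematics(BC+[0,0,z],orient(BY,-a,s)) for z in (1,60,120)]
    print(s,round(np.degrees(a)),[None if j is None else j.round(2).tolist() for j in j0])
    for d in (35,50,65):
     for dy in (0,0.25,-.25):
      q2=orient(AY+dy,np.pi/2-a,s)
      r=[bot.inverse_kinematics(AP-d*AX+[0,0,z],q2) for z in (-6,30,60,100)]
      print('   ',d,dy,['-' if j is None else j.round(2).tolist() if i in(0,2) else 'ok' for i,j in enumerate(r)])
```

```text
-1 45 [[0.22, 0.92, -0.4, 1.27, 0.02, 1.73, -2.0], [0.22, 0.85, -0.41, 1.26, -0.0, 1.8, -2.01], [0.22, 0.79, -0.42, 1.23, -0.03, 1.89, -2.03]]
    35 0 [[-0.23, 0.28, -0.34, 2.3, 2.36, 0.29, 2.26], 'ok', [-0.95, 0.11, 0.43, 2.3, 2.0, 0.1, 2.56], '-']
    35 0.25 [[0.44, 0.42, -0.88, 2.26, 2.65, 0.18, 2.43], 'ok', [-1.49, 0.3, 1.23, 2.31, 4.51, 0.44, 0.25], 'ok']
    35 -0.25 [[-1.08, 0.31, 0.42, 2.29, 1.89, 0.32, 2.29], 'ok', '-', '-']
    50 0 [[-0.23, 0.26, -0.34, 2.33, 2.38, 0.3, 2.23], 'ok', [-0.96, 0.08, 0.43, 2.34, 1.96, 0.11, 2.6], '-']
    50 0.25 [[0.44, 0.39, -0.88, 2.29, 2.75, 0.19, 2.31], 'ok', [0.14, 0.14, -0.54, 2.27, 4.48, 0.1, 0.43], 'ok']
    50 -0.25 [[-1.1, 0.29, 0.42, 2.32, 1.9, 0.33, 2.28], 'ok', '-', '-']
    65 0 [[-0.06, 0.26, -0.53, 2.36, 2.32, 0.33, 2.31], 'ok', [-1.18, 0.05, 0.64, 2.38, 1.96, 0.12, 2.6], '-']
    65 0.25 [[0.61, 0.44, -1.06, 2.32, 2.49, 0.23, 2.62], 'ok', [0.33, 0.13, -0.73, 2.3, 4.44, 0.09, 0.48], 'ok']
    65 -0.25 [[-1.11, 0.26, 0.42, 2.35, 1.9, 0.35, 2.27], 'ok', '-', '-']
-1 48 [[0.21, 0.96, -0.39, 1.23, 0.0, 1.78, -1.99], [0.21, 0.89,
[... 12040 characters left out ...]
16, 0.77, 0.22], 'ok']
    50 0 [[0.14, 0.32, -0.72, 2.15, 1.02, 0.33, 0.51], 'ok', [0.32, 0.22, -0.9, 2.1, 0.68, 0.42, 0.85], 'ok']
    50 0.25 [[0.55, 0.47, -1.09, 2.13, 0.99, 0.35, 0.94], 'ok', [0.56, 0.28, -1.06, 2.09, 0.4, 0.38, 1.43], 'ok']
    50 -0.25 [[0.23, 0.42, -0.95, 2.12, 1.27, 0.62, 0.05], 'ok', [0.47, 0.4, -1.24, 2.07, 1.12, 0.73, 0.23], 'ok']
    65 0 [[0.14, 0.29, -0.72, 2.18, 1.02, 0.32, 0.5], 'ok', [0.32, 0.18, -0.9, 2.13, 0.62, 0.4, 0.88], 'ok']
    65 0.25 [[0.56, 0.43, -1.08, 2.16, 0.94, 0.32, 0.96], 'ok', [0.56, 0.24, -1.05, 2.12, 0.29, 0.36, 1.52], 'ok']
    65 -0.25 [[-0.03, 0.3, -0.66, 2.16, 1.13, 0.49, 0.09], 'ok', [0.48, 0.34, -1.23, 2.1, 1.07, 0.69, 0.24], 'ok']
```

Run:
```python
from h import *
import pickle
bot.move_to([531-40,-321+40,250],orient(np.radians(-30),0,1))
ci=bot.camera_info('wrist');f=bot.grab_frame('wrist');cv2.imwrite('pics/w1.png',f[:,:,::-1]);pickle.dump(ci,open('w1.pkl','wb'))
c=cam('wrist',ci);print(bot.observe()['clock'],proj(c,[531,-321,92]))
print(bot.observe()['tcp_pos'],c['p'])
bot.move_to([500,-30,250],orient(np.radians(-15),0,1))
ci=bot.camera_info('wrist');f=bot.grab_frame('wrist');cv2.imwrite('pics/w2.png',f[:,:,::-1]);pickle.dump(ci,open('w2.pkl','wb'))
c=cam('wrist',ci);print(bot.observe()['clock'],proj(c,[491,-82,36]),proj(c,[535,44,16]))
```

```text
1.8667 [306.17025838 281.74960008]
[ 490.39832918 -282.22761886  249.7924102 ] [ 432.351669   -247.94160088  412.46237641]
2.9 [271.89516706 216.40862524] [395.5315498  221.64609782]
```

View pics/w1.png

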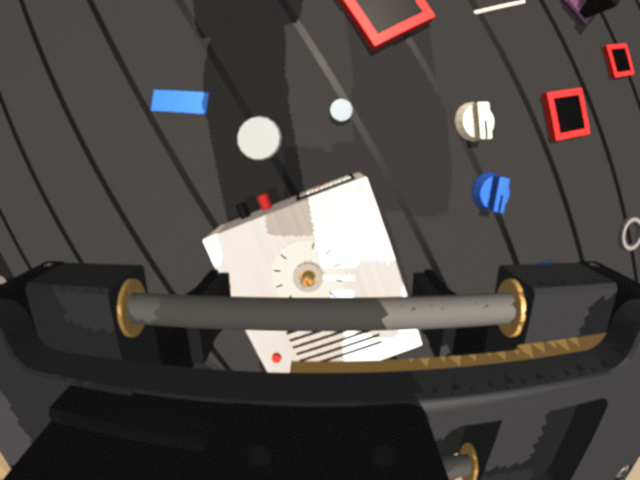

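View pics/w2.png

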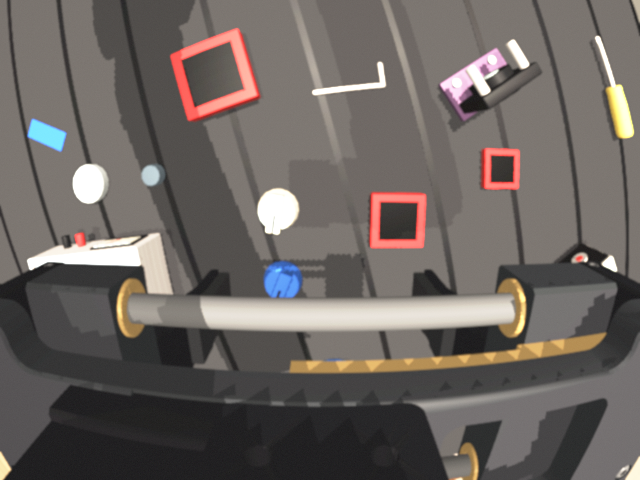

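```bash
cat >> h.py <<'E'
A=np.radians(55)
QP=orient(BY,-A,1);QL=orient(AY,np.pi/2-A,1)
BH=np.array([np.cos(BY),np.sin(BY),0])
TP=BC-8*BH; TP[2]=11.5
E
python3 - <<'E'
from h import *
s=cv2.imread('pics/w1.png');crop(s,260,240,360,300,8,'w1c.png')
s=cv2.imread('pics/w2.png');crop(s,240,170,440,270,4,'w2c.png')
bot.move_to(TP+[0,0,90],QP)
o=bot.observe();print(o['clock'],o['tcp_pos'],o['contact_force'])
print(bot.move_straight(TP,vel=80,threshold=8))
o=bot.observe();print(o['clock'],o['tcp_pos'],TP,o['contact_force'])
f=bot.grab_frame('side');crop(f[:,:,::-1],180,100,440,300,3,'d1.png')
E
```

```text
4.1583 [527.42813316  46.03976874 102.43915639] [0.76579825 0.20065326 0.18044087]
False
5.4333 [527.18339922  46.48223707  12.05514928] [526.88354065  46.4109844   11.5       ] [ 0.14854397 -0.41450254  0.05007274]
```

View pics/d1.png

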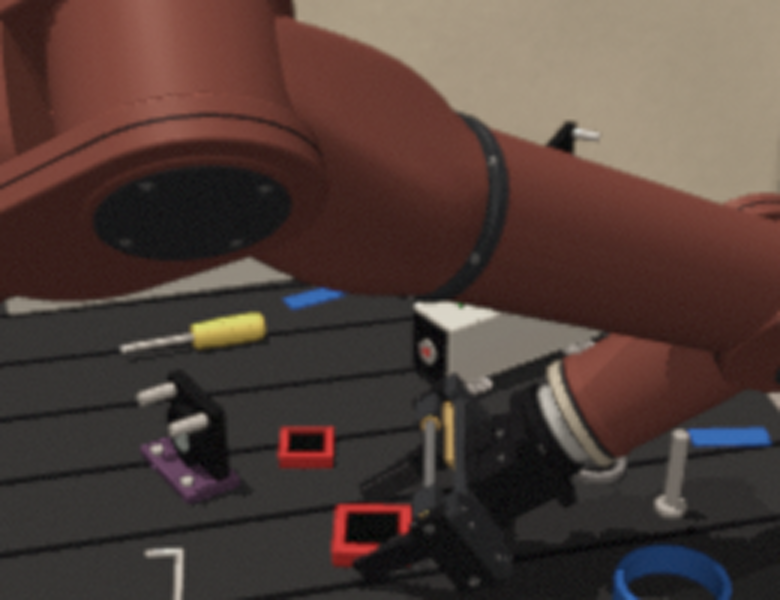

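View pics/w1c.png

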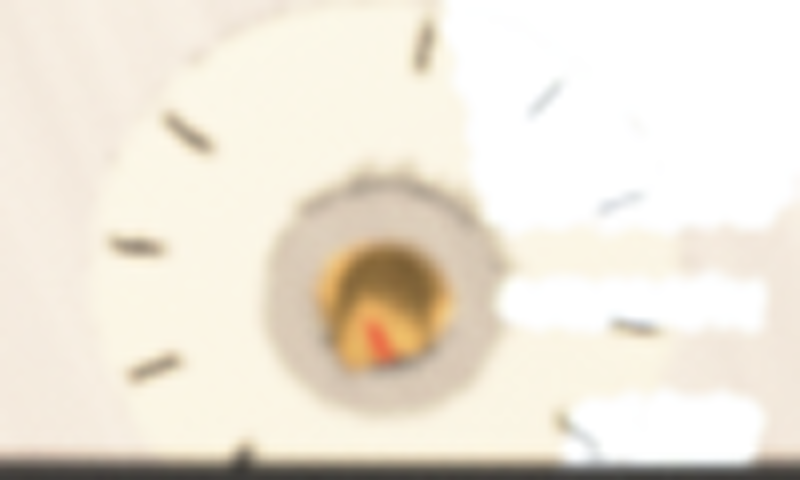

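View pics/w2c.png

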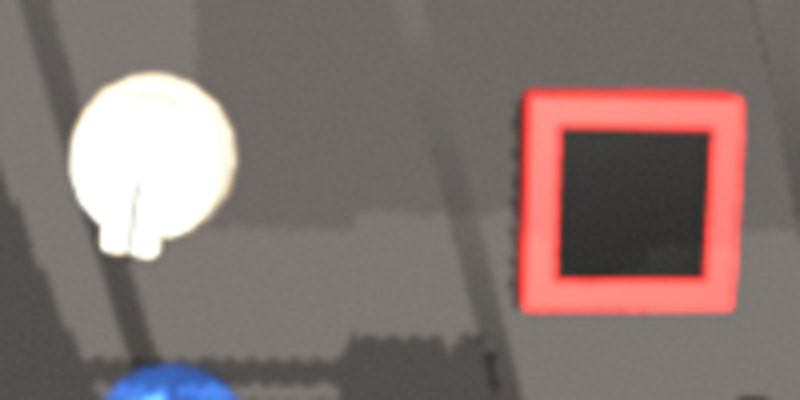

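Run:
```python
from h import *
bot.clamp(40)
o=bot.observe();print(o['clock'],o['tcp_pos'],o['width'],o['contact_force'])
bot.move_straight(TP+[0,0,110],vel=100)
o=bot.observe();print(o['clock'],o['tcp_pos'],o['width'],o['contact_force'])
f=bot.grab_frame('side');crop(f[:,:,::-1],180,100,440,300,3,'d2.png')
f=bot.grab_frame('wrist');cv2.imwrite('pics/w3.png',f[:,:,::-1])
```

```text
6.0833 [526.94027788  46.54829009  11.56824155] 0.682074736061255 [-0.33362336 -0.31893895  0.17491747]
7.3333 [526.60337018  46.33084359 120.77886299] 0.6807825215724529 [-0.05829358  0.16287626 -1.86561843]
```

View pics/d2.png

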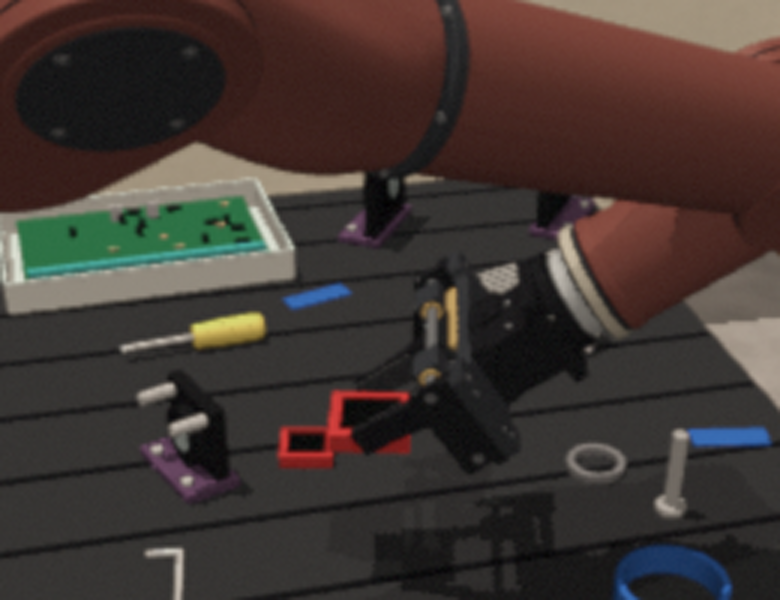

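View pics/w3.png

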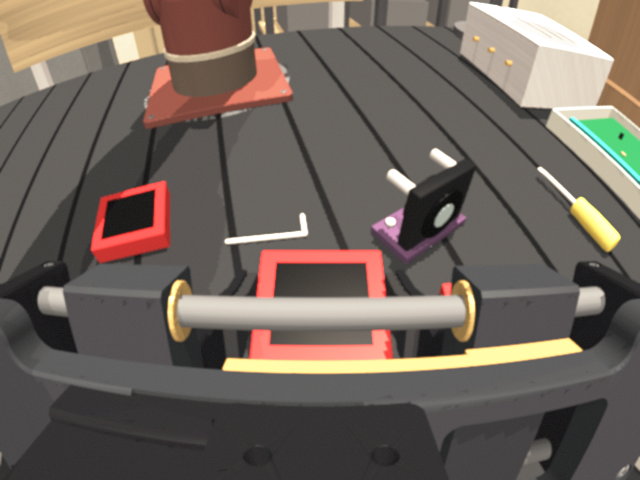

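```bash
cat >> h.py <<'E'
def relplace(d,yaw=AY):
    # block centre target and TCP
    T=AP-d*AX; T[2]=30.
    Rp=R.from_quat(QP).as_matrix();
    off=Rp.T@(BC-np.array([TP[0],TP[1],11.6]))
    q=orient(yaw,np.pi/2-A,1)
    return T-R.from_quat(q).as_matrix()@off,q
E
python3 - <<'E'
from h import *
P,q=relplace(50);print(P)
bot.move_to([555,130,260],orient(np.radians(5),-0.2,1))
bot.move_to(P+[0,0,110],q)
o=bot.observe();print(o['clock'],o['tcp_pos'],o['width'],o['joint_positions'].round(2))
bot.move_straight(P+[0,0,25],vel=80,threshold=6)
o=bot.observe();print(o['clock'],o['tcp_pos'],o['width'],o['joint_positions'].round(2))
f=bot.grab_frame('side');crop(f[:,:,::-1],180,100,440,300,3,'d3.png')
f=bot.grab_frame('scene');crop(f[:,:,::-1],300,120,560,320,3,'s3.png')
E
```

```text
[589.7291531  252.40424908  22.        ]
9.325 [590.67195377 251.51634292 131.89924962] 0.6821236013955488 [ 0.51  0.15 -1.08  2.12  0.61  0.41  0.9 ]
10.5417 [590.10224646 252.62056067  47.43018209] 0.683990430212037 [ 0.2   0.28 -0.78  2.19  1.14  0.31  0.38]
```

View pics/d3.png

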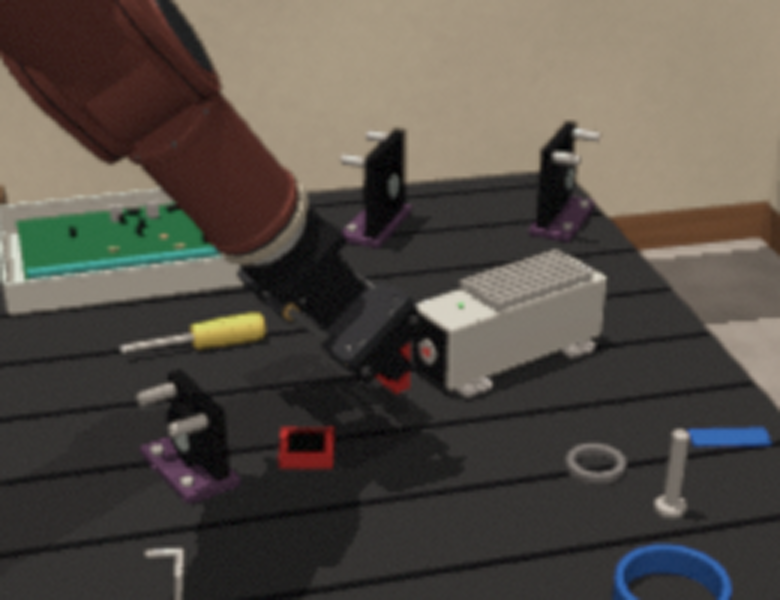

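View pics/s3.png

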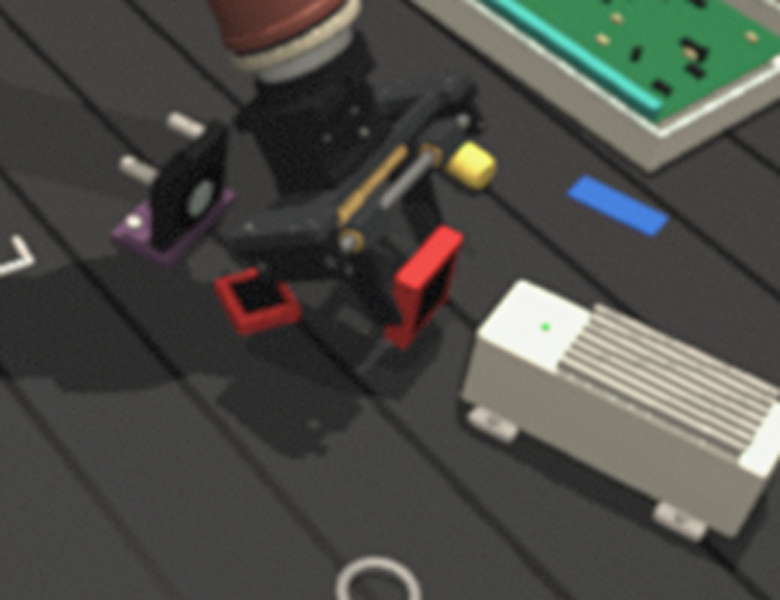

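Run:
```python
from h import *
P,q=relplace(50)
print(bot.move_straight(P+[0,0,-2.5],vel=20,threshold=4))
o=bot.observe();print(o['clock'],o['tcp_pos'],o['width'],o['contact_force'],o['moment'])
f=bot.grab_frame('scene');crop(f[:,:,::-1],300,120,560,320,3,'s4.png')
```

```text
True
11.75 [589.88632582 252.45118416  22.56746668] 0.6814088341530777 [ 0.10139008 -0.33325278  3.64158344] [ 0.05594025  0.07161524 -0.00746529]
```

View pics/s4.png

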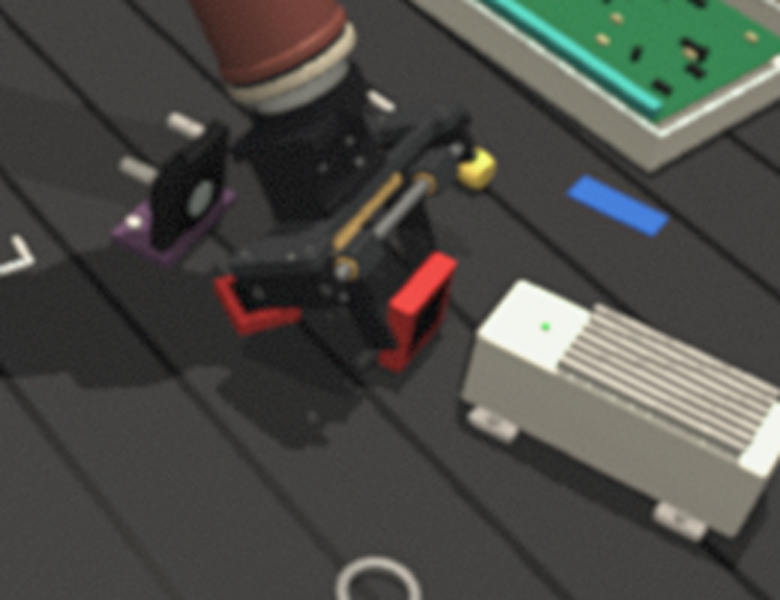

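Run:
```python
from h import *
bot.ungrasp()
o=bot.observe();print(o['clock'],o['tcp_pos'],o['width'],o['contact_force'])
x=R.from_quat(o['ee_rot']).as_matrix()[:,0]
bot.move_straight(o['tcp_pos']-x*90,vel=100)
bot.move_straight(o['tcp_pos']-x*90+np.array([0,0,90]),vel=150)
print(bot.observe()['clock'])
f=bot.grab_frame('side');crop(f[:,:,::-1],180,100,440,300,3,'d5.png');cv2.imwrite('pics/d5f.png',f[:,:,::-1])
f=bot.grab_frame('scene');crop(f[:,:,::-1],300,120,560,320,3,'s5.png')
```

```text
12.575 [588.88420907 251.85617569  21.50960518] 0.999888478672449 [-0.07213744 -0.18238833  0.31340115]
14.5833
```

View pics/d5.png

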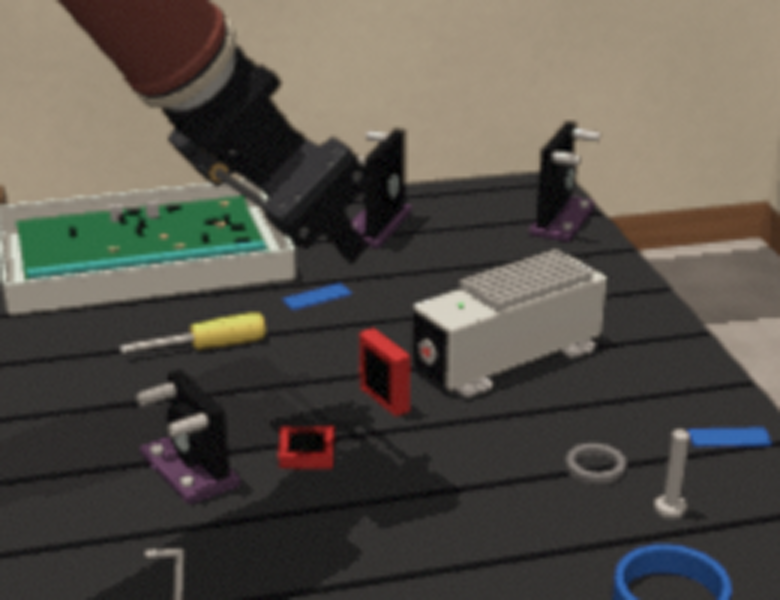

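View pics/s5.png

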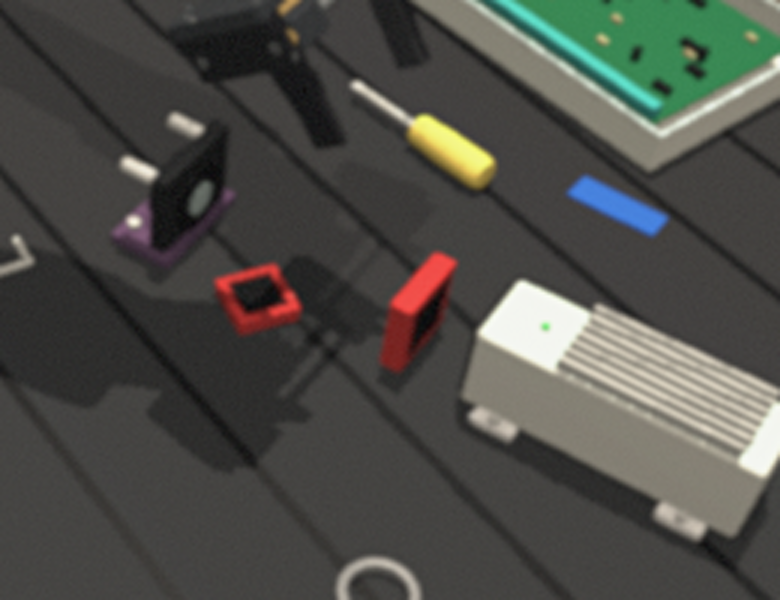

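Run:
```python
from h import *
import pickle
S=cam('scene');D=cam('side')
s=lambda p:((p[0]+.5)/3-.5+300,(p[1]+.5)/3-.5+120)
d=lambda p:((p[0]+.5)/3-.5+180,(p[1]+.5)/3-.5+100)
P,r=tri([S,D],[s((424,281)),d((385,346))]);print('block top',P,r)
v=P-AP;print('in aperture frame x,y',v@AX, v@np.array([-AX[1],AX[0],0]))
for a in [(392,297),(440,253),(457,262),(408,310)]: print(onplane(S,s(a),60)[:2].round(1))
ci=pickle.load(open('w1.pkl','rb'));c=cam('wrist',ci)
w=lambda p:((p[0]+.5)/8-.5+260,(p[1]+.5)/8-.5+240)
for p in [(390,285),(378,345),(345,368),(435,350),(385,310)]: print(p,onplane(c,w(p),92)[:2].round(1),onplane(c,w(p),80)[:2].round(1))
yaw=np.radians(45);hh=np.array([np.cos(yaw),np.sin(yaw),0])
for yaw in (-60,-30,0,30,60):
    yaw=np.radians(yaw);hh=np.array([np.cos(yaw),np.sin(yaw),0])
    j=bot.inverse_kinematics(np.array([531,-321,170])+60*hh,orient(yaw,0,1));print(None if j is None else j.round(2))
```

```text
block top [592.63790316 251.76905263  58.71602563] [np.float64(1.7251669557230485), np.float64(1.7251669557229912)]
in aperture frame x,y -51.09228779935597 -1.6048928094606012
[591.8 225.6]
[577.4 278.5]
[590.1 282.6]
[606.6 227. ]
(390, 285) [ 526.5 -316. ] [ 530.  -318.5]
(378, 345) [ 532.1 -321. ] [ 535.8 -323.7]
(345, 368) [ 532.6 -325.7] [ 536.4 -328.6]
(435, 350) [ 535.9 -315.6] [ 539.8 -318.1]
(385, 310) [ 528.8 -318.1] [ 532.4 -320.7]
[ 0.74  0.43 -0.3   1.45  0.13  1.28  0.96]
[ 0.63  0.43 -0.21  1.44  0.09  1.28  1.46]
[ 0.57  0.42 -0.18  1.46  0.08  1.27  1.95]
[ 0.5   0.37 -0.14  1.52  0.05  1.25  2.45]
[ 1.18  0.54 -1.1   1.56  0.48  1.34  2.64]
```

Run:
```python
from h import *
import pickle
bot.move_to([520,60,280],orient(np.radians(-10),0,1))
for i,(yaw,off,z) in enumerate([(-30,85,175),(10,60,175)]):
    y=np.radians(yaw);hh=np.array([np.cos(y),np.sin(y),0])
    bot.move_to(np.array([531,-321,z])+off*hh,orient(y,0,1))
    bot.hold(0.1)
    ci=bot.camera_info('wrist');f=bot.grab_frame('wrist');n=f'w6{i}';cv2.imwrite(f'pics/{n}.png',f[:,:,::-1]);pickle.dump(ci,open(n+'.pkl','wb'))
    c=cam('wrist',ci);u=proj(c,[531,-321,92]);print(bot.observe()['clock'],u,c['p'])
    x,yy=map(int,u); crop(f[:,:,::-1],x-50,yy-40,x+50,yy+40,8,n+'c.png'); print(x-50,yy-40)
```

```text
17.375 [317.54655785 120.02854337] [ 547.00409327 -327.83143992  338.59540493]
267 80
18.15 [321.20832108 157.57579874] [ 523.80021375 -322.32840368  337.62467866]
271 117
```

View pics/w60c.png

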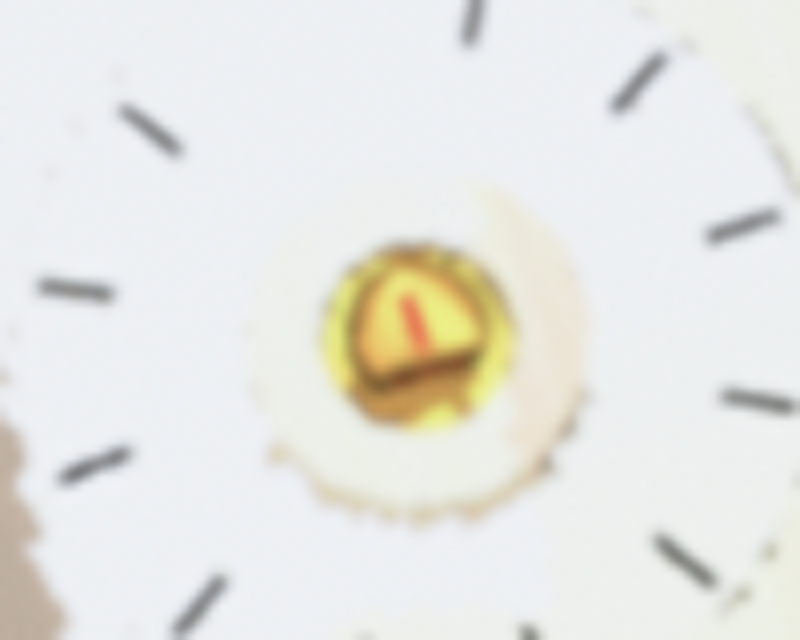

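View pics/w61c.png

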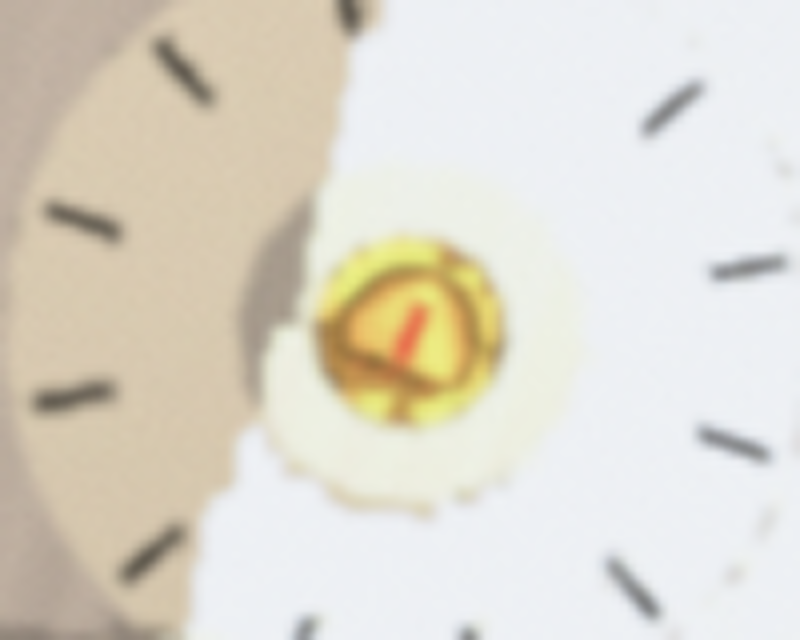

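Run:
```python
from h import *
import pickle
for n,x0,y0,fl,rd,foot in [('w60',267,80,[(365,388),(480,350)],[(408,298),(425,350)],(417,335)),('w61',271,117,[(340,345),(437,390)],[(422,308),(400,365)],(410,330))]:
    c=cam('wrist',pickle.load(open(n+'.pkl','rb')))
    w=lambda p:((p[0]+.5)/8-.5+x0,(p[1]+.5)/8-.5+y0)
    a,b=[onplane(c,w(p),92)[:2] for p in fl]; v=b-a; print('flat normal',np.degrees(np.arctan2(v[0],-v[1])), np.degrees(np.arctan2(-v[0],v[1])),'mid',(a+b)/2)
    a,b=[onplane(c,w(p),92)[:2] for p in rd]; v=b-a; print('red dir',np.degrees(np.arctan2(v[1],v[0])),a,b)
    print('foot circle centre', onplane(c,w(foot),80)[:2], onplane(c,w(foot),74)[:2])
```

```text
flat normal 168.69503251059822 -11.304967489401786 mid [ 534.8564024  -321.83673624]
red dir -12.08436390899669 [ 529.14425955 -319.92266933] [ 533.59617155 -320.87580587]
foot circle centre [ 531.46575409 -320.47986717] [ 531.10522937 -320.309294  ]
flat normal 164.69395277737084 -15.306047222629163 mid [ 534.43925817 -321.79174298]
red dir -11.135049667615924 [ 529.12668662 -319.92382316] [ 534.07953289 -320.89867978]
foot circle centre [ 531.44278099 -320.49755226] [ 531.62077404 -320.45491229]
```

Run:
```python
from h import *
import pickle
y=np.radians(-21);hh=np.array([np.cos(y),np.sin(y),0])
K=np.array([491,-81,0])
bot.move_to(K+[0,0,130]+75*hh,orient(y,0,1))
bot.hold(0.1)
ci=bot.camera_info('wrist');f=bot.grab_frame('wrist');n='w7';cv2.imwrite(f'pics/{n}.png',f[:,:,::-1]);pickle.dump(ci,open(n+'.pkl','wb'))
c=cam('wrist',ci);u=proj(c,K+[0,0,36]);print(bot.observe()['clock'],u,c['p'])
x,yy=map(int,u); crop(f[:,:,::-1],x-65,yy-50,x+65,yy+50,6,n+'c.png'); print(x-65,yy-50)
```

```text
19.15 [322.59309433 133.52536713] [498.779239   -85.25393105 292.80384326]
257 83
```

View pics/w7c.png

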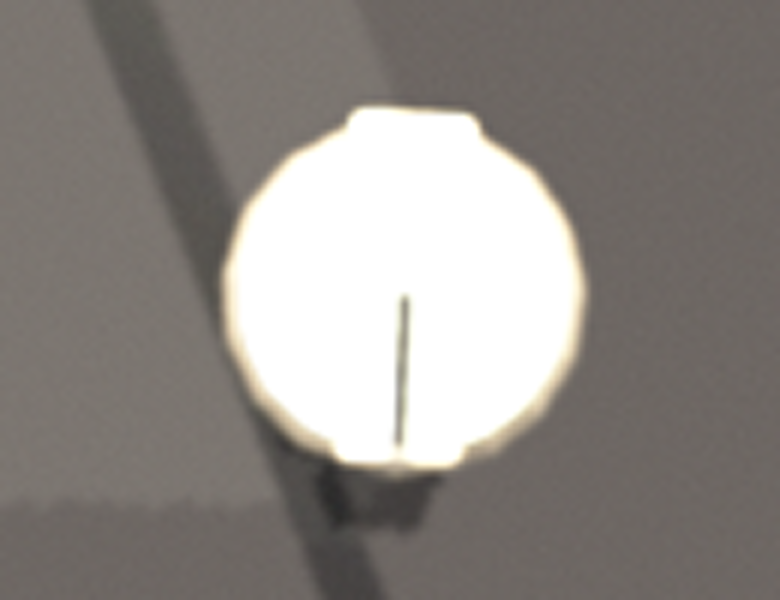

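Run:
```python
from h import *
import pickle
c=cam('wrist',pickle.load(open('w7.pkl','rb')))
w=lambda p:((p[0]+.5)/6-.5+257,(p[1]+.5)/6-.5+83)
for p,q in [((414,112),(399,465)),((405,297),(398,443)),((350,110),(335,462)),((478,115),(462,467))]:
    a,b=[onplane(c,w(p),36)[:2] for p in (p,q)];v=b-a;print(a,b,'yaw',np.degrees(np.arctan2(v[1],v[0])),'mid',(a+b)/2,np.linalg.norm(v))
a,b=[onplane(c,w(p),12)[:2] for p in ((226,300),(583,300))];print((a+b)/2,np.linalg.norm(a-b))
```

```text
[470.78037237 -71.02264341] [508.25210911 -87.28750751] yaw -23.463584549694044 mid [489.51624074 -79.15507546] 40.8494413498098
[490.43365931 -79.69243833] [505.84418521 -86.4826981 ] yaw -23.779479175680372 mid [498.13892226 -83.08756821] 16.84018813292567
[467.94758779 -77.70738658] [505.28624276 -93.98955416] yaw -23.560443132733532 mid [486.61691528 -85.84847037] 40.73431153433022
[473.67594612 -64.35656509] [511.04344967 -80.63646403] yaw -23.541310588340224 mid [492.3596979  -72.49651456] 40.759850729753495
[489.83131683 -79.2920916 ] 44.468318361946
```

```bash
cat >> h.py <<'E'
K=np.array([489.8,-79.5,0.]);KY=np.radians(-23.5)
SH=np.array([531.3,-320.9,72.]);SY=np.radians(-12.2)
E
python3 - <<'E'
from h import *
import pickle
c=cam('wrist',pickle.load(open('w2.pkl','rb')));print('blue',onplane(c,(283,281),20)-K)
q=orient(KY,0,1)
bot.move_straight(K+[0,0,90],vel=120,frame=q)
print(bot.move_straight(K+[0,0,19.5],vel=60,threshold=6))
o=bot.observe();print(o['clock'],o['tcp_pos'],o['contact_force'])
bot.clamp(40)
o=bot.observe();print(o['clock'],o['tcp_pos'],o['contact_force'],o['width']*87)
bot.move_straight(K+[0,0,150],vel=150)
o=bot.observe();print(o['clock'],o['tcp_pos'],o['contact_force'],o['width']*87)
f=bot.grab_frame('side');crop(f[:,:,::-1],200,200,400,350,4,'d8.png')
f=bot.grab_frame('scene');crop(f[:,:,::-1],170,150,370,300,4,'s8.png')
E
```

```text
blue [ 77.81993087 -15.07223138  20.        ]
False
21.3417 [490.09032342 -79.52600862  19.86284009] [0.73099309 0.31868873 0.78990777]
22.5167 [489.82031611 -79.50348859  19.50572243] [-0.01499908  0.22724247 -0.09140112] 13.424473384042322
23.5333 [489.18224752 -79.45196885 149.13206379] [-0.6563292  -0.16959946 -0.80422388] 13.579591894137941
```

View pics/d8.png

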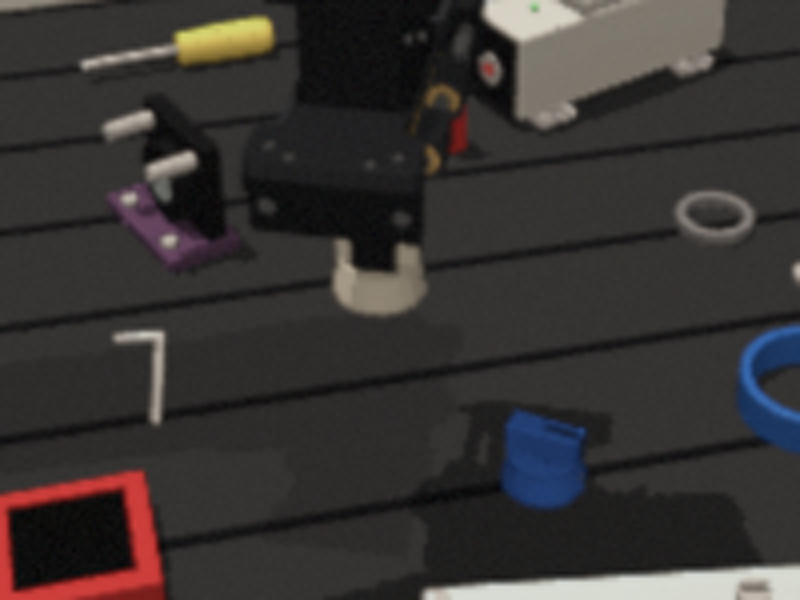

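View pics/s8.png

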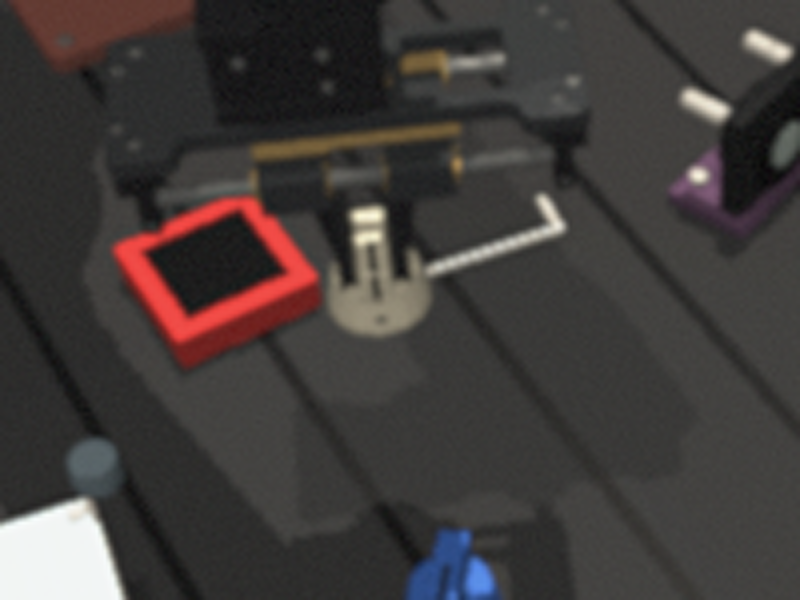

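Run:
```python
from h import *
q=orient(SY,0,1)
bot.move_to(SH+[0,0,90],q)
bot.move_straight(SH+[0,0,43],vel=60); bot.hold(0.3)
o=bot.observe();print(o['clock'],o['tcp_pos'],o['contact_force'],o['width']*87)
f=bot.grab_frame('side');crop(f[:,:,::-1],290,300,450,420,5,'d9.png')
f=bot.grab_frame('scene');crop(f[:,:,::-1],80,240,240,360,5,'s9.png')
```

```text
25.8333 [ 531.41260011 -320.97056201  115.26480692] [ 0.37893102 -0.03147846 -0.4827825 ] 13.69610663476722
```

View pics/d9.png

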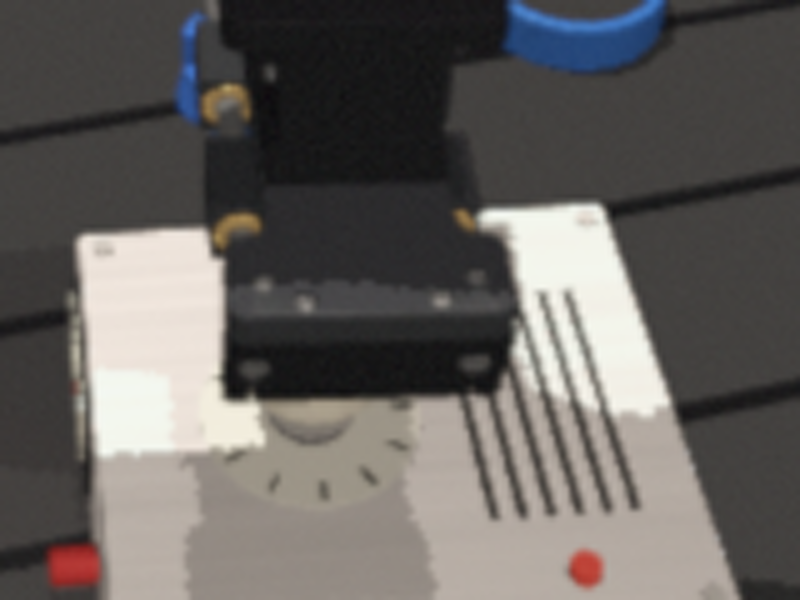

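View pics/s9.png

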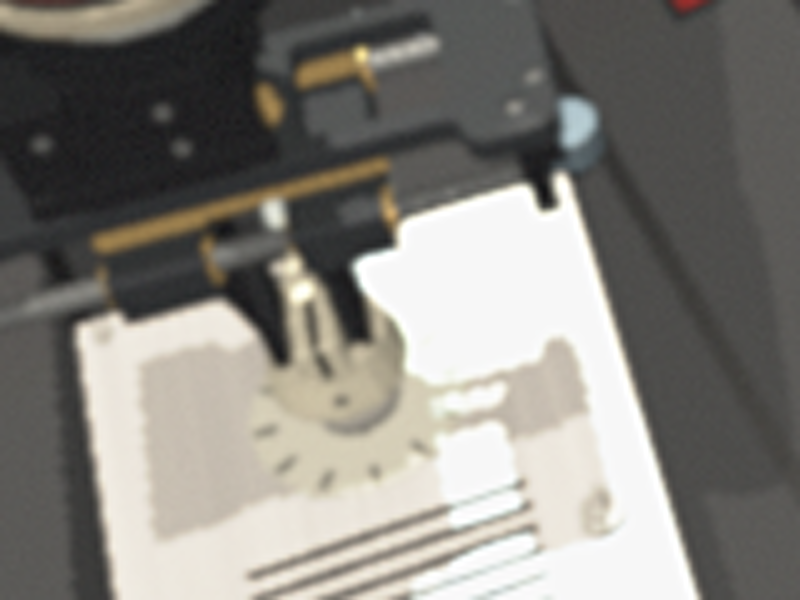

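Run:
```python
from h import *
for z in (38,35,32.5):
    r=bot.move_straight(SH+[0,0,z],vel=20,threshold=10)
    o=bot.observe();print(z,r,o['clock'],o['tcp_pos'].round(2),o['contact_force'].round(2),o['moment'].round(2))
    if r: break
```

```text
38 False 26.3333 [ 531.16 -320.81  109.74] [ 0.06 -0.49 -0.82] [ 0.09 -0.13 -0.02]
35 False 26.6333 [ 531.2  -320.84  106.82] [-0.4   0.45 -0.65] [ 0.07 -0.16 -0.03]
32.5 False 26.9083 [ 531.31 -320.88  104.4 ] [ 0.07  0.11 -0.74] [ 0.07 -0.24  0.01]
```

Run:
```python
from h import *
for z,t in ((28.5,10),(26,12),(24.5,12),(23.5,12),(22.5,12)):
    r=bot.move_straight(SH+[0,0,z],vel=15,threshold=t)
    o=bot.observe();print(z,r,o['clock'],o['tcp_pos'].round(2),o['contact_force'].round(2),o['moment'].round(2))
    if r: break
```

```text
28.5 False 27.325 [ 531.31 -320.86  100.39] [ 1.48  1.22 -1.11] [ 0.03 -0.34 -0.02]
26 False 27.6417 [ 531.48 -320.95   98.32] [-0.57  1.35  3.17] [ 0.21 -0.06  0.  ]
24.5 False 27.8917 [ 531.47 -320.98   96.76] [-0.57  0.57  4.6 ] [ 0.18 -0.01  0.01]
23.5 False 28.1417 [ 531.49 -320.97   95.84] [-0.33 -0.12  4.95] [ 0.2  -0.    0.02]
22.5 False 28.3917 [ 531.55 -321.     95.43] [-1.48  1.55 10.9 ] [ 0.41  0.49 -0.02]
```

Run:
```python
from h import *
r=bot.move_straight(SH+[0,0,22.0],vel=10,threshold=20);bot.hold(0.7)
o=bot.observe();print(r,o['clock'],o['tcp_pos'].round(2),o['contact_force'].round(2),o['moment'].round(2),o['width']*87)
f=bot.grab_frame('side');cv2.imwrite('pics/d10.png',f[:,:,::-1])
f=bot.grab_frame('scene');crop(f[:,:,::-1],80,240,240,360,5,'s10.png');cv2.imwrite('pics/s10f.png',f[:,:,::-1])
```

```text
False 29.3417 [ 531.6  -321.     95.38] [-3.23  2.44 14.32] [ 0.58  0.81 -0.03] 13.805256076648261
```

View pics/d10.png

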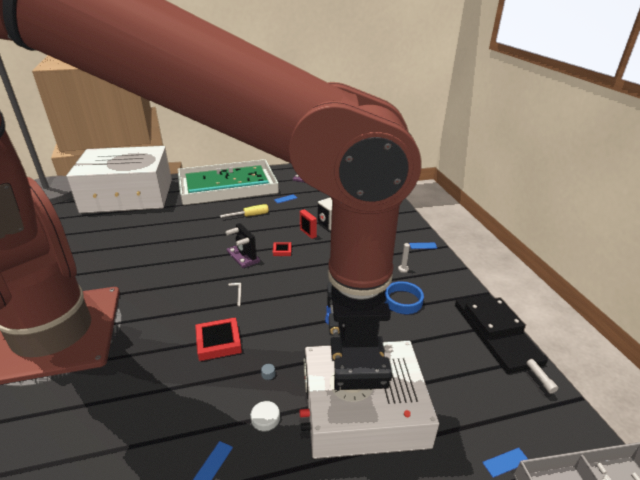

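View pics/s10.png

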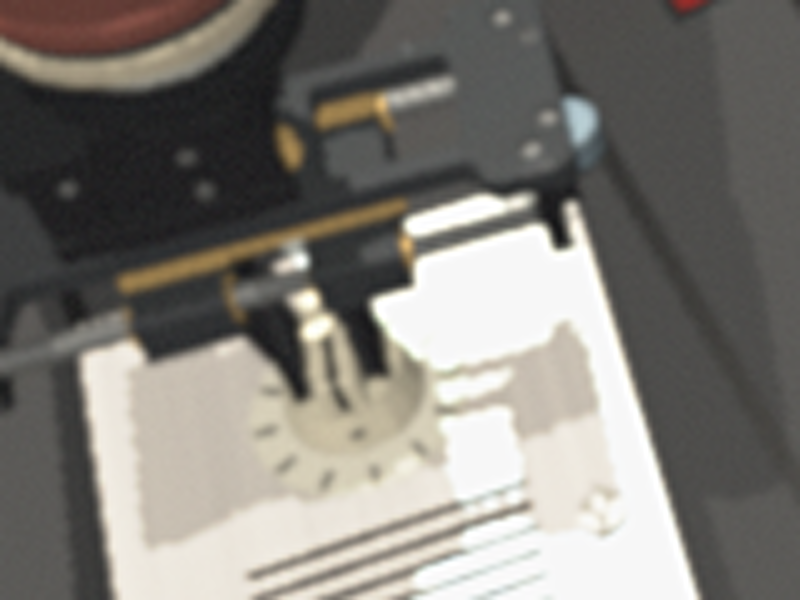

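View pics/s10f.png

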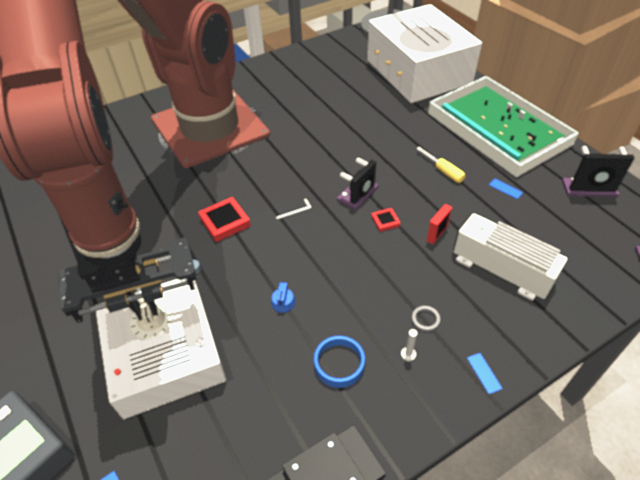

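Run:
```python
from h import *
o=bot.observe();print(o['clock'],o['tcp_pos'].round(2),o['contact_force'].round(2))
bot.hand_in()
```

```text
29.4417 [ 531.6  -320.98   95.35] [-3.58  1.52 14.76]
the job is handed in; nothing more can be done
```

The beam is blocked, the ivory knob is on the D-shaft and fully home, and the job was handed in at 29.4 s with the arm still gripping and pressing. `hand_in()` reports no verdict.

- **Beam block:** I put the middle-sized red plate on a thin edge and let go of it. A two-camera check afterwards put its centre about 51 mm in front of the aperture and about 2 mm off the beam line. It measured roughly 5° out of square, against the 20° allowed. The last scene and side pictures show it still upright.
- **Knob:** The shaft's flat faces about −12° in world yaw; four readings ranged from −11° to −15°, and I aligned the knob to −12.2°. It slid on without resistance, then met the washer at 3 to 5 N. The force then rose to about 11 N, and the tool stopped at 95.4 mm, against 95.5 mm expected for home.
- **Final push:** I am leaving about 14.5 N of push, with the grip set to 40 N. There is a side force of about 4 N, a sideways moment of about 1 N m and almost no twist on the shaft (−0.03 N m). That side load suggests the knob sits slightly off the shaft's axis, within the bore's play.
- **Everything else:** No contact with the laser head or lens mount showed up, and in the last pictures the other items look where they were. I judged that by eye and did not measure them again.

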